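# Check the glass pliers at the end of a mosaic class

## Task

Slide the locker's hatch fully open by its T-handle, then squeeze every pair of pliers on the table by its handles: lay those that close, left closed, in the locker's well, and those whose pivot is seized in the wooden repair tray. When all are sorted, slide the hatch fully shut and only then turn the T-handle clockwise to its stop to draw the hatch tight on its gasket; knock over nothing that stands on the table.

Things in the scene. Friction and masses are not known exactly. Their poses are not given: they have to be found in the camera images.
- pliers1: Glass pliers, all alike, lying flat: 140 mm long, 18 mm thick, 0.18 kg. Origin: on the pivot axis at the underside; z up. The pose is that of one lever: handle towards -x on the +y side, jaw towards +x. Handles (black, 10 mm wide, 18 mm high) reach from 8 to 95 mm behind the pivot, jaws 45 mm ahead. Over both handles: 32 mm shut, about 32 + 58q mm at 58 mm behind the pivot when open by q.
- pivot1 (a joint): Opening angle q of pliers1: 0 = shut, 0.3 to 0.45 at the start. The other lever turns about z, so the midline (towards the jaws) is the body's x axis turned by +q/2. A free pivot shuts under a squeeze of 2 to 4 N on the handles and stays where left; a seized one yields to no grip. Which is which cannot be seen.
- pliers2: Glass pliers, all alike, lying flat: 140 mm long, 18 mm thick, 0.18 kg. Origin: on the pivot axis at the underside; z up. The pose is that of one lever: handle towards -x on the +y side, jaw towards +x. Handles (black, 10 mm wide, 18 mm high) reach from 8 to 95 mm behind the pivot, jaws 45 mm ahead. Over both handles: 32 mm shut, about 32 + 58q mm at 58 mm behind the pivot when open by q.
- pivot2 (a joint): Opening angle q of pliers2: 0 = shut, 0.3 to 0.45 at the start. The other lever turns about z, so the midline (towards the jaws) is the body's x axis turned by +q/2. A free pivot shuts under a squeeze of 2 to 4 N on the handles and stays where left; a seized one yields to no grip. Which is which cannot be seen.
- pliers3: Glass pliers, all alike, lying flat: 140 mm long, 18 mm thick, 0.18 kg. Origin: on the pivot axis at the underside; z up. The pose is that of one lever: handle towards -x on the +y side, jaw towards +x. Handles (black, 10 mm wide, 18 mm high) reach from 8 to 95 mm behind the pivot, jaws 45 mm ahead. Over both handles: 32 mm shut, about 32 + 58q mm at 58 mm behind the pivot when open by q.
- pivot3 (a joint): Opening angle q of pliers3: 0 = shut, 0.3 to 0.45 at the start. The other lever turns about z, so the midline (towards the jaws) is the body's x axis turned by +q/2. A free pivot shuts under a squeeze of 2 to 4 N on the handles and stays where left; a seized one yields to no grip. Which is which cannot be seen.
- pliers4: Glass pliers, all alike, lying flat: 140 mm long, 18 mm thick, 0.18 kg. Origin: on the pivot axis at the underside; z up. The pose is that of one lever: handle towards -x on the +y side, jaw towards +x. Handles (black, 10 mm wide, 18 mm high) reach from 8 to 95 mm behind the pivot, jaws 45 mm ahead. Over both handles: 32 mm shut, about 32 + 58q mm at 58 mm behind the pivot when open by q.
- pivot4 (a joint): Opening angle q of pliers4: 0 = shut, 0.3 to 0.45 at the start. The other lever turns about z, so the midline (towards the jaws) is the body's x axis turned by +q/2. A free pivot shuts under a squeeze of 2 to 4 N on the handles and stays where left; a seized one yields to no grip. Which is which cannot be seen.
- pliers5: Glass pliers, all alike, lying flat: 140 mm long, 18 mm thick, 0.18 kg. Origin: on the pivot axis at the underside; z up. The pose is that of one lever: handle towards -x on the +y side, jaw towards +x. Handles (black, 10 mm wide, 18 mm high) reach from 8 to 95 mm behind the pivot, jaws 45 mm ahead. Over both handles: 32 mm shut, about 32 + 58q mm at 58 mm behind the pivot when open by q.
- pivot5 (a joint): Opening angle q of pliers5: 0 = shut, 0.3 to 0.45 at the start. The other lever turns about z, so the midline (towards the jaws) is the body's x axis turned by +q/2. A free pivot shuts under a squeeze of 2 to 4 N on the handles and stays where left; a seized one yields to no grip. Which is which cannot be seen.
- locker: Grey steel tool locker, fixed. Origin: on the table under the centre of its well; z up. Well: inside 200 mm along x by 125 mm along y, floor 8 mm and rim 70 mm above the table, walls 6 mm, black gasket on the rim. A closed deck (68 mm high) extends the locker 148 mm to -y; the hatch parks over it. With the hatch open the well is clear from above.
- hatch (a joint): Travel of the locker's flat aluminium hatch (238 x 137 x 8 mm, its top 87 mm above the table while the latch is loose): 0 = over the well, shut; 0.14 m = fully open, slid to the locker's -y. About 3 N moves it; it stays where it is left. It is moved by its T-handle.
- tee_grip (a point): Centre of the crossbar of the T-handle in the middle of the hatch: dark bar 80 mm long (along this point's x axis), 16 mm wide, 20 mm high, centred 120 mm above the table (33 mm above the hatch top); the stem is 18 mm thick. It travels with the hatch.
- tee (a joint): Turn of the T-handle about the vertical: 0 = loose (bar along the locker's x), growing clockwise as seen from above, up to its stop at 1.57 = tight. It takes about 0.25 N m, stays where it is left, and draws the hatch down 4 mm onto the gasket as it turns.
- tray: Shallow open wooden tray for repairs, fixed. Origin: on the table under its centre; z up. Inside 212 mm along x by 152 mm along y, floor 5 mm thick, rim 32 mm above the table.
- glue: Bystander: white glue bottle, 42 mm across, 105 mm tall; origin at the centre of its underside, z up. Not to be knocked over.
- jar: Bystander: glass jar with a metal lid, 64 mm across, 75 mm tall; origin at the centre of its underside, z up. Not to be knocked over.
- cup: Bystander: blue mug, 76 mm across, 85 mm tall; origin at the centre of its underside, z up. Not to be knocked over.
There are look-alikes about, which are no part of the job. What is shaped like the pliers2 but blue is not meant.

How it is judged (in metres and radians):
On the way, in this order (a step that is already met when the one before it is completed fails the run):
1. the hatch is slid fully open (value of joint hatch above 0.125 m), for 0.2 s.
2. every pair that closes lies shut in the locker's well and every seized pair in the repair tray (x of pliers1 in the frame of locker between -0.098 and 0.098 m and y of pliers1 in the frame of locker between -0.06 and 0.06 m and height (world z) of each of pliers1, pliers3, pliers4 below 0.058 m and value of joint each of pivot1, pivot3, pivot4 below 0.12 rad and x of pliers3 in the frame of locker between -0.098 and 0.098 m and y of pliers3 in the frame of locker between -0.06 and 0.06 m and x of pliers4 in the frame of locker between -0.098 and 0.098 m and y of pliers4 in the frame of locker between -0.06 and 0.06 m and x of pliers2 in the frame of tray between -0.104 and 0.104 m and y of pliers2 in the frame of tray between -0.074 and 0.074 m and height (world z) of each of pliers2, pliers5 below 0.055 m and x of pliers5 in the frame of tray between -0.104 and 0.104 m and y of pliers5 in the frame of tray between -0.074 and 0.074 m and linear speed of each of pliers1, pliers2, pliers3, pliers4, pliers5 below 0.02 m/s), for 0.2 s.
3. the hatch is slid shut, the T-handle still loose (value of joint hatch below 0.008 m and value of joint tee below 0.6 rad), for 0.1 s.
At the end, for the whole second after the job is handed in: Each free pair lies in the locker's well, pivot below the rim, shut (joint under 0.12); each seized pair in the repair tray, pivot inside its rim and under 55 mm above the table; all at rest; hatch within 8 mm of shut, T-handle past 1.35 of 1.57 rad (all of step 2 and value of joint hatch below 0.008 m and value of joint tee above 1.35 rad); the robot touches nothing.
It fails at once if the glue bottle is knocked over (angle between glue's own z axis and vertical above 0.7 rad).
It fails at once if the jar is knocked over (angle between jar's own z axis and vertical above 0.7 rad).
It fails at once if the mug is knocked over (angle between cup's own z axis and vertical above 0.7 rad).
Of pliers1, pliers2, pliers3, pliers4, pliers5 only 3 to 5 are there at a start; the rules pass over those that are not, and their reading is None.
At some moment in a run one of pliers1, pliers2, pliers3, pliers4, pliers5 may be knocked a few centimetres aside while the robot is not near it.
Once in a run the grip may slacken for a moment while it holds something.
It also fails if it takes over 210 s, if anything falls off the work surface, if the arm or the gripper's body presses on something with over 40 N, if the wrist force passes 120 N, or if a joint passes its speed limit or range.

## Robot

A 6-joint arm with a two-finger parallel gripper is mounted at the origin on the work surface. World frame = base frame: x ahead of the robot, y to its left, z up, the work surface at z = 0. Lengths are in m, angles in degrees, forces in N, time in s.
With the tool pointing down it reaches from about 0.4 to 0.825 m from the base axis. Payload 7 kg.
Tool frame: the origin (TCP) lies midway between the tips of the shut fingers; the grasp point (between the pads) lies 19 mm behind it (ctrl.hold_point_z is the distance from the TCP to the grasp point, in m); z points along the fingers, y is the line along which they close (so a half turn about z gives the same grasp; the last joint's range is limited). The gripper opens to 88 mm and grips with 3 to 60 N. Pads are 19 mm wide; open, the fingers measure 130 mm over their backs; the gripper's body (78 mm by 193 mm) begins 47 mm behind the grasp point.
Start: joints at [-46.633, 20.546, 0.682, 0, -70.136, -16.507], TCP at [0.305, -0.602, 0.227] pointing down, gripper open.
Joint ranges: [-176.03, 176.03], [-82.01, 121.73], [-58.28, 71.71], [-173.87, 95.51], [-174.79, -0.11], [-173.66, 173.66]. Speed limits (degrees/s): [136.94, 136.94, 172.46, 180, 180, 180].

## Interface

Orientations are given as [roll, pitch, yaw] about the fixed x, y, z axes, in that order (R = Rz(yaw) Ry(pitch) Rx(roll)).
In Python, from plant import ctrl gives the robot as it stands.
- The arm moves only by the tool apply_moves, never from a script. Its argument "deltas" is a list of rows, each an object with "fingers": the finger opening in mm, from 0 to 87.6; "delta_pos": the shift along the tool's x, y, z in mm, a list of three; "angular": the turn, a rotation vector about the tool's x, y, z in degrees, a list of three. A call has 1 to 10 rows; each row is the pose to reach, as a shift and turn from the pose commanded when the call began, along the tool's axes at that moment; what a row does not reach only later rows make up. A row lasts 1/10 s, in which the tool goes at most 50 mm and 8.59 degrees, less where a joint would pass 70% of its speed; a pose out of reach is approached as far as the arm can. A call with a gripper value outside its range is refused whole. The fingers move at their own pace and stop on an object; the grip force is fixed at half the most. Time passes only in rows, so rows that repeat a pose let the fingers close. It gives the time, the measured TCP pose, the force, the opening and the grip force at its end, in the units of the state.
- ctrl.get_obs(): the state, without advancing time (a new reading comes with each control period).
- ctrl.snapshot(name): name is "scene" or "side" or "wrist"; returns the picture (384x512x3 uint8, red, green, blue); there is no depth.
- ctrl.camera_params(name): a dict with "fx", "fy", "cx", "cy" (pixels), "dist_coeffs" ([k1, k2, p1, p2, k3] as OpenCV has them; the pictures are not rectified), "cam_to_world" (4x4, takes a point from camera to world coordinates); the wrist camera has in their place "mount" (4x4, takes a point from camera to tool coordinates, whose origin is the TCP and whose axes are the flange's). Camera axes: x right, y up, looking along -z (the intrinsics and any distortion apply to the point x, -y, -z); pixel columns grow to the right and rows downward; lengths in m; the calibration is good to about 2 mm. A picture is of the moment at which its call begins: read the wrist's pose just before it. camera_params takes no time and is no camera call.
- ctrl.close_job(): hands the job in; it is judged then, once.
The state is a dict: "clock": time; "joint_pos": joint angles; "qvel": joint speeds; "tau": joint torques, N m; "tool_pos": TCP position; "orientation": TCP orientation; "force": force on the tool from outside, world axes, zero at the start; "moment": the same for the moment, N m; "opening": finger opening in m; "gripper_force": force on a finger pad.
Only numpy, scipy, OpenCV 4.12 (cv2) and the standard library are available. Lean on these libraries where they do the work, as an engineer would, in place of code of your own. Each camera call takes 0.05 s, during which the arm holds its last target. There are 200 camera calls.

## Working session

There is one attempt and no reset: what is moved stays moved. The work goes in short steps, Python scripts to look and compute and a tool call to move; the robot and the scene stay as the last step left them, time stands still between calls to the robot, and variables do not carry over. Pictures are saved under pics/ and viewed, at most 14 in all, crops included, and the job is handed in when it is done.

Besides the shell and the picture viewer there is one more tool, called as a command line: name --argument value ..., lists and objects as JSON in quotes. apply_moves: Moves the arm, as the interface text tells. Its arguments: {"type":"object","properties":{"deltas":{"type":"array"}},"required":["deltas"]}

```bash
ls; mkdir -p pics; cat > h.py <<'E'
import numpy as np, cv2
from scipy.spatial.transform import Rotation as R
from plant import ctrl
def snap(name, fn=None):
    o=ctrl.get_obs(); im=ctrl.snapshot(name)
    if fn: cv2.imwrite('pics/'+fn, im[:,:,::-1])
    return im,o
def cam(name,o=None):
    p=ctrl.camera_params(name)
    if name=='wrist':
        T=np.eye(4); T[:3,:3]=R.from_euler('xyz',o['orientation'],degrees=True).as_matrix(); T[:3,3]=o['tool_pos']
        M=T@np.array(p['mount'])
    else: M=np.array(p['cam_to_world'])
    K=np.array([[p['fx'],0,p['cx']],[0,p['fy'],p['cy']],[0,0,1.]])
    return K,np.array(p['dist_coeffs'],float),M
def px2plane(name,uv,z,o=None):
    K,d,M=cam(name,o)
    n=cv2.undistortPoints(np.array(uv,float).reshape(-1,1,2),K,d).reshape(-1,2)
    r=np.c_[n[:,0],-n[:,1],-np.ones(len(n))]@M[:3,:3].T
    c=M[:3,3]; t=(z-c[2])/r[:,2]
    return c+t[:,None]*r
def w2px(name,P,o=None):
    K,d,M=cam(name,o); q=(np.array(P,float).reshape(-1,3)-M[:3,3])@M[:3,:3]
    return cv2.projectPoints(q*[1,-1,-1],np.zeros(3),np.zeros(3),K,d)[0].reshape(-1,2)
def tooldelta(target,o=None):
    "world target TCP -> tool-frame shift mm"
    o=o or ctrl.get_obs(); Rm=R.from_euler('xyz',o['orientation'],degrees=True).as_matrix()
    return (Rm.T@(np.array(target)-o['tool_pos'])*1000).round(1)
E
python3 - <<'E'
from h import *
o=ctrl.get_obs(); print(o)
a,_=snap('scene','s0.png'); b,_=snap('side','d0.png'); w,_=snap('wrist','w0.png')
for n in('scene','side'): print(n,cam(n)[2].round(3).tolist())
print(ctrl.camera_params('wrist'), ctrl.hold_point_z)
E
```

```text
pics
{'clock': 0.0, 'joint_pos': array([-4.66327593e+01,  2.05937764e+01,  6.33750337e-01, -2.09111193e-02,
       -7.01356924e+01, -1.65075817e+01]), 'qvel': array([-0.08331066,  0.06353022, -0.07940892,  0.03701264,  0.04898791,
       -0.00350252]), 'tau': array([-2.31527352e-03, -5.82722068e+01,  2.93053865e+01,  6.99752927e+00,
        6.80784593e-03, -1.58754528e-04]), 'tool_pos': array([ 0.30473505, -0.60174682,  0.2255936 ]), 'orientation': array([ 1.79902641e+02, -8.35310718e-03, -1.53147456e+02]), 'force': array([ 0.0196874 ,  0.97874686, -0.47828545]), 'moment': array([-0.01851375, -0.01848869,  0.04604334]), 'gripper_force': 0.0, 'opening': 0.08771316994639536}
scene [[0.338, -0.673, 0.657, 1.22], [0.941, 0.23, -0.249, -0.204], [0.016, 0.703, 0.711, 0.892], [0.0, 0.0, 0.0, 1.0]]
side [[-0.971, 0.169, -0.166, 0.258], [-0.237, -0.674, 0.699, 0.985], [0.006, 0.719, 0.695, 1.016], [0.0, 0.0, 0.0, 1.0]]
{'fx': 338.3967620955383, 'fy': 338.3967620955383, 'cx': 257.67936663022334, 'cy': 187.18962370250762, 'dist_coeffs': array([0.0119988, 0.       , 0.       , 0.       , 0.       ]), 'mount': array([[ 4.60952158e-04,  9.51171520e-01,  3.08662480e-01,
         8.48600241e-02],
       [ 9.99999746e-01, -6.06372669e-04,  3.75207161e-04,
        -1.30370006e-03],
       [ 5.44050858e-04,  3.08662229e-01, -9.51171558e-01,
        -1.58083012e-01],
       [ 0.00000000e+00,  0.00000000e+00,  0.00000000e+00,
         1.00000000e+00]])} 0.0188
```

View pics/s0.png

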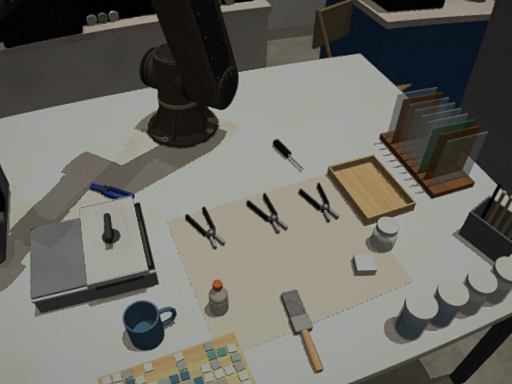

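View pics/d0.png

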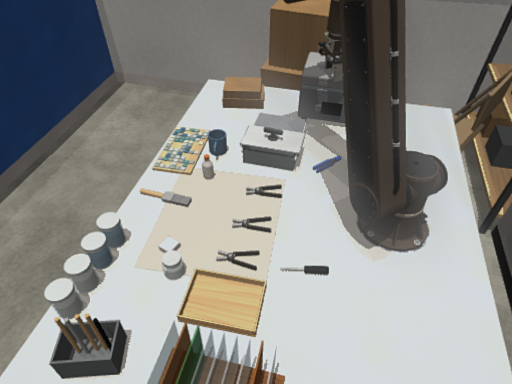

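The scene view shows three black-handled pliers at (205,226), (267,212) and (319,201), plus a blue look-alike at (112,191), which is the wrong colour. The locker with its hatch shut is at (113,240), its deck is to the left, and the tray is at (370,188). The glue (218,297), jar (385,234) and mug (146,324) are standing. I'll measure and confirm in one enlarged crop.

```bash
python3 - <<'E'
from h import *
a=cv2.imread('pics/s0.png')
c=cv2.resize(a[165:310,20:350],None,fx=2.42,fy=2.42,interpolation=cv2.INTER_CUBIC); cv2.imwrite('pics/c0.png',c)
g=a.max(2)
x0,y0,x1,y1=180,175,345,250
m=np.zeros_like(g); m[y0:y1,x0:x1]=(g[y0:y1,x0:x1]<70)*255
n,l,s,ce=cv2.connectedComponentsWithStats(m)
for i in range(1,n):
    if s[i,4]<15: continue
    ys,xs=np.where(l==i); P=px2plane('scene',np.c_[xs,ys],0.012)[:,:2]
    mu=P.mean(0); w,v=np.linalg.eigh(np.cov((P-mu).T)); t=(P-mu)@v[:,1]
    print(s[i],mu.round(3),'ends',(mu+t.min()*v[:,1]).round(3),(mu+t.max()*v[:,1]).round(3))
print('tray',px2plane('scene',[(327,182),(374,155),(414,207),(365,222)],0.032)[:,:2].round(3).tolist())
print('hatch',px2plane('scene',[(80,206),(134,197),(145,277),(87,290)],0.087)[:,:2].round(3).tolist())
print('tee',px2plane('scene',[(108,216),(108,240)],0.12)[:,:2].round(3).tolist())
for n,uv,z in(('glue',(219,283),.1),('jar',(386,224),.075),('cup',(143,308),.085)): print(n,px2plane('scene',[uv],z).round(3))
E
```

```text
[328 175  17  23 108] [0.438 0.355] ends [0.491 0.355] [0.394 0.355]
[299 183  39  39 318] [0.482 0.271] ends [0.557 0.279] [0.419 0.264]
[247 194  40  40 324] [0.473 0.119] ends [0.548 0.135] [0.413 0.106]
[186 207  38  38 300] [ 0.465 -0.052] ends [ 0.542 -0.031] [ 0.408 -0.068]
tray [[0.438, 0.317], [0.376, 0.511], [0.605, 0.503], [0.608, 0.345]]
hatch [[0.366, -0.347], [0.379, -0.209], [0.631, -0.227], [0.626, -0.354]]
tee [[0.456, -0.278], [0.53, -0.288]]
glue [[ 0.706 -0.08   0.1  ]]
jar [[0.662 0.365 0.075]]
cup [[ 0.706 -0.246  0.085]]
```

View pics/c0.png

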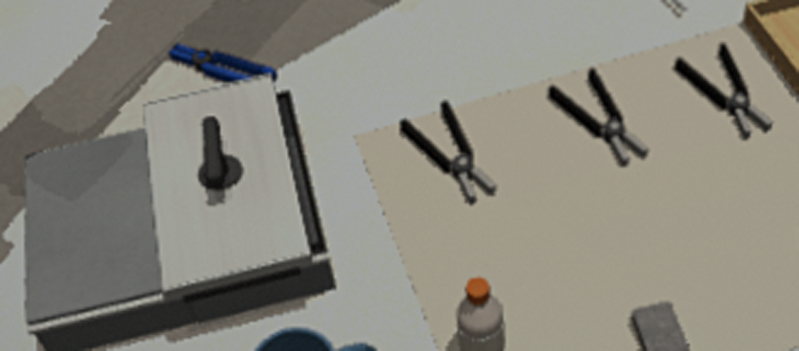

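The crop confirms three black pliers at crop pixels (460,163), (612,128) and (738,100). The blue one at (225,62) is the look-alike. The T-bar runs from about (211,118) to (218,185) on the hatch. I'll move above the tee.

apply_moves --deltas '[{"fingers": 87, "delta_pos": [-40, 25, -25], "angular": [0, 0, 4]}, {"fingers": 87, "delta_pos": [-80, 52, -25], "angular": [0, 0, 8]}, {"fingers": 87, "delta_pos": [-120, 78, -25], "angular": [0, 0, 12]}, {"fingers": 87, "delta_pos": [-160, 104, -25], "angular": [0, 0, 16]}, {"fingers": 87, "delta_pos": [-200, 130, -25], "angular": [0, 0, 20]}, {"fingers": 87, "delta_pos": [-240, 156, -25], "angular": [0, 0, 24]}, {"fingers": 87, "delta_pos": [-280, 182, -25], "angular": [0, 0, 27]}, {"fingers": 87, "delta_pos": [-309, 201, -25], "angular": [0, 0, 27]}, {"fingers": 87, "delta_pos": [-309, 201, -25], "angular": [0, 0, 27]}, {"fingers": 87, "delta_pos": [-309, 201, -25], "angular": [0, 0, 27]}]'

```text
clock: 1.15
tool_pos: [0.4901, -0.2824, 0.2514]
orientation: [180.0, -0.0, 180.0]
force: [-0.9, -0.4, 0.1]
opening: 0.0874
gripper_force: 0.0
```

```bash
python3 - <<'E'
from h import *
w,o=snap('wrist','w1.png'); print(o['tool_pos'],o['orientation'],o['joint_pos'].round(1))
g=w.max(2)
m=(g<75).astype('uint8')*255
n,l,s,ce=cv2.connectedComponentsWithStats(m)
for i in range(1,n):
    if s[i,4]<300: continue
    ys,xs=np.where(l==i); print(s[i],ce[i].round(), cv2.minAreaRect(np.c_[xs,ys].astype('float32')))
E
```

```text
[ 0.49010727 -0.2823705   0.25143138] [ 1.79992400e+02 -1.79463113e-02  1.79983437e+02] [-10.1   9.4 -11.2  -0.  -69.5 -79.9]
[ 320   53   28  203 2428] [333. 150.] ((332.38873291015625, 154.39109802246094), (13.197834968566895, 202.55288696289062), 4.5739216804504395)
[ 425   71   60  120 2501] [457. 123.] ((464.54217529296875, 130.20864868164062), (110.74256896972656, 61.198020935058594), 78.57881164550781)
[ 234  131   45   89 2316] [256. 172.] ((258.15142822265625, 174.3055419921875), (85.88883209228516, 44.13059997558594), 75.3236083984375)
[    0   231   512   153 54625] [258. 320.] ((255.49996948242188, 307.0), (510.99993896484375, 151.99996948242188), 0.0)
```

View pics/w1.png

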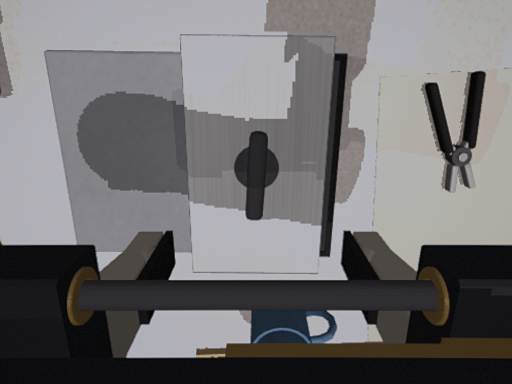

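The wrist view shows the T-bar from (259,131) to (255,220). The hatch corners are (181,36), (335,38), (320,272) and (192,272). The first pliers' pivot is at (461,157).

```bash
python3 - <<'E'
from h import *
o=ctrl.get_obs()
b=px2plane('wrist',[(259,131),(255,220)],0.130,o); print('bar',b.round(4).tolist(),b.mean(0))
h=px2plane('wrist',[(181,36),(335,38),(320,272),(192,272)],0.087,o); print(h.round(3).tolist(),h.mean(0)); 
p=px2plane('wrist',[(461,157),(432,84),(476,73)],0.015,o); print('pl',p.round(3).tolist())
for v in (h[3]-h[0],h[2]-h[1],b[1]-b[0]): print(np.degrees(np.arctan2(v[1],v[0])),np.linalg.norm(v))
E
```

```text
bar [[0.4476, -0.2835, 0.13], [0.5271, -0.2871, 0.13]] [ 0.48736089 -0.28532242  0.13      ]
[[0.371, -0.351, 0.087], [0.373, -0.217, 0.087], [0.607, -0.217, 0.087], [0.607, -0.356, 0.087]] [ 0.48975614 -0.28541867  0.087     ]
pl [[0.496, -0.044, 0.015], [0.413, -0.091, 0.015], [0.402, -0.045, 0.015]]
-1.180422766440196 0.2358947618189478
0.0033574968088923088 0.2342443259631652
-2.5737903530976602 0.07965674922029083
```

apply_moves --deltas '[{"fingers": 60, "delta_pos": [2, -3, 40], "angular": [0, 0, 1.5]}, {"fingers": 50, "delta_pos": [2, -3, 80], "angular": [0, 0, 1.5]}, {"fingers": 50, "delta_pos": [2, -3, 120], "angular": [0, 0, 1.5]}, {"fingers": 50, "delta_pos": [2, -3, 148], "angular": [0, 0, 1.5]}, {"fingers": 50, "delta_pos": [2, -3, 148], "angular": [0, 0, 1.5]}, {"fingers": 0, "delta_pos": [2, -3, 148], "angular": [0, 0, 1.5]}, {"fingers": 0, "delta_pos": [2, -3, 148], "angular": [0, 0, 1.5]}, {"fingers": 0, "delta_pos": [2, -3, 148], "angular": [0, 0, 1.5]}, {"fingers": 0, "delta_pos": [2, -3, 148], "angular": [0, 0, 1.5]}, {"fingers": 0, "delta_pos": [2, -3, 148], "angular": [0, 0, 1.5]}]'

```text
clock: 2.2
tool_pos: [0.4884, -0.2862, 0.1046]
orientation: [-180.0, 0.1, 178.4]
force: [-0.3, 2.2, 5.4]
opening: 0.0163
gripper_force: 30.1
```

apply_moves --deltas '[{"fingers": 0, "delta_pos": [0, -12, 0], "angular": [0, 0, 0]}, {"fingers": 0, "delta_pos": [0, -30, 0], "angular": [0, 0, 0]}, {"fingers": 0, "delta_pos": [0, -50, 0], "angular": [0, 0, 0]}, {"fingers": 0, "delta_pos": [0, -70, 0], "angular": [0, 0, 0]}, {"fingers": 0, "delta_pos": [0, -90, 0], "angular": [0, 0, 0]}, {"fingers": 0, "delta_pos": [0, -110, 0], "angular": [0, 0, 0]}, {"fingers": 0, "delta_pos": [0, -125, 0], "angular": [0, 0, 0]}, {"fingers": 0, "delta_pos": [0, -137, 0], "angular": [0, 0, 0]}, {"fingers": 0, "delta_pos": [0, -139, 0], "angular": [0, 0, 0]}, {"fingers": 0, "delta_pos": [0, -139, 0], "angular": [0, 0, 0]}]'

```text
clock: 3.2
tool_pos: [0.4863, -0.415, 0.104]
orientation: [179.3, 0.1, 178.3]
force: [9.6, 59.2, 27.0]
opening: 0.0247
gripper_force: 30.1
```

apply_moves --deltas '[{"fingers": 0, "delta_pos": [0, 8, 0], "angular": [0, 0, 0]}, {"fingers": 60, "delta_pos": [0, 8, 0], "angular": [0, 0, 0]}, {"fingers": 60, "delta_pos": [0, 8, 0], "angular": [0, 0, 0]}, {"fingers": 60, "delta_pos": [0, 8, 0], "angular": [0, 0, 0]}, {"fingers": 60, "delta_pos": [0, 8, 0], "angular": [0, 0, 0]}, {"fingers": 70, "delta_pos": [0, 8, -50], "angular": [0, 0, 0]}, {"fingers": 70, "delta_pos": [0, 30, -100], "angular": [0, 0, 0]}, {"fingers": 70, "delta_pos": [0, 70, -145], "angular": [0, 0, 0]}, {"fingers": 70, "delta_pos": [0, 70, -145], "angular": [0, 0, 0]}, {"fingers": 70, "delta_pos": [0, 70, -145], "angular": [0, 0, 0]}]'

```text
clock: 4.2
tool_pos: [0.4865, -0.355, 0.2513]
orientation: [-179.9, 0.2, 178.4]
force: [0.6, -0.2, -0.4]
opening: 0.0699
gripper_force: 0.0
```

```bash
python3 - <<'E'
from h import *
w,o=snap('wrist','w2.png'); print(o['tool_pos'],o['orientation'],o['joint_pos'].round(1))
E
```

```text
[ 0.48651463 -0.35496724  0.25126899] [-179.90471553    0.24171517  178.42556883] [-17.5  12.7  -7.    0.  -70.  -74.1]
```

View pics/w2.png

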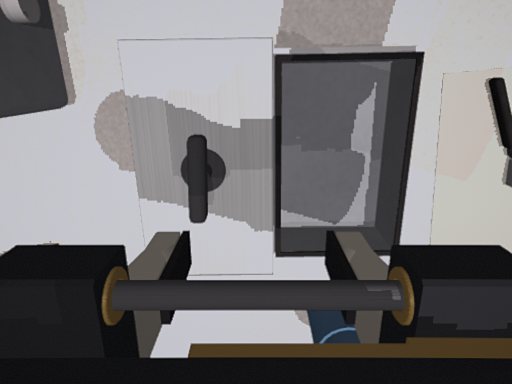

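The well is uncovered: its rim runs from (275,57) to (420,57) to (400,255) to (277,255). The T-bar is now at about (198,178). I'll measure the hatch travel and the well.

```bash
python3 - <<'E'
from h import *
o=ctrl.get_obs()
b=px2plane('wrist',[(197,135),(198,222)],0.130,o); print('bar',b.round(4).tolist(),b.mean(0))
h=px2plane('wrist',[(120,40),(273,38),(272,275),(143,275)],0.087,o); print(h.round(3).tolist(),h.mean(0)); 
r=px2plane('wrist',[(275,57),(421,57),(400,255),(278,258)],0.07,o); print('rim',r.round(3).tolist(),r.mean(0))
E
```

```text
bar [[0.4455, -0.4054, 0.13], [0.523, -0.411, 0.13]] [ 0.48429691 -0.40822966  0.13      ]
[[0.368, -0.473, 0.087], [0.37, -0.34, 0.087], [0.607, -0.345, 0.087], [0.603, -0.484, 0.087]] [ 0.48691503 -0.41064707  0.087     ]
rim [[0.385, -0.338, 0.07], [0.389, -0.203, 0.07], [0.596, -0.201, 0.07], [0.596, -0.337, 0.07]] [ 0.49117068 -0.26957902  0.07      ]
```

Hatch travel is at its stop: the hatch centre is 0.141 m from the well centre (0.491, -0.270), so it started slightly ajar. Next is pliers A.

apply_moves --deltas '[{"fingers": 87, "delta_pos": [8, 45, 0], "angular": [0, 0, -3]}, {"fingers": 87, "delta_pos": [16, 90, 0], "angular": [0, 0, -6]}, {"fingers": 87, "delta_pos": [24, 135, 0], "angular": [0, 0, -9]}, {"fingers": 87, "delta_pos": [32, 180, 0], "angular": [0, 0, -12]}, {"fingers": 87, "delta_pos": [40, 225, 0], "angular": [0, 0, -15]}, {"fingers": 87, "delta_pos": [48, 270, 0], "angular": [0, 0, -16.6]}, {"fingers": 87, "delta_pos": [52, 296, 0], "angular": [0, 0, -16.6]}, {"fingers": 87, "delta_pos": [52, 296, 0], "angular": [0, 0, -16.6]}, {"fingers": 87, "delta_pos": [52, 296, 0], "angular": [0, 0, -16.6]}]'

```text
clock: 5.15
tool_pos: [0.4419, -0.058, 0.2473]
orientation: [-180.0, -0.1, -165.0]
force: [-0.5, -0.3, 0.1]
opening: 0.0869
gripper_force: 0.0
```

```bash
cat >> h.py <<'E'
def pliers(o,w,roi=(0,230)):
    "find pliers in wrist picture: dark handle blobs -> fit; prints world endpoints at z=.018"
    g=w.max(2); m=(g<60).astype('uint8')*255; m[roi[1]:]=0
    n,l,s,ce=cv2.connectedComponentsWithStats(m)
    for i in range(1,n):
        if s[i,4]<300: continue
        ys,xs=np.where(l==i); r=cv2.minAreaRect(np.c_[xs,ys].astype('float32')); c=cv2.boxPoints(r)
        P=px2plane('wrist',np.c_[xs,ys],0.018,o)[:,:2]; mu=P.mean(0); wv,v=np.linalg.eigh(np.cov((P-mu).T)); t=(P-mu)@v[:,1]
        d=v[:,1]*np.sign(v[0,1]); 
        print(s[i][:5],mu.round(3),'ang',np.degrees(np.arctan2(d[1],d[0])).round(1),'len',np.ptp(t).round(3),'wid',np.sqrt(wv[0]).round(4))
E
python3 - <<'E'
from h import *
w,o=snap('wrist','w3.png'); print(o['tool_pos'],o['orientation'],o['joint_pos'].round(1))
pliers(o,w)
E
```

```text
[ 0.44192122 -0.05802303  0.24730132] [-1.79994809e+02 -1.42073732e-01 -1.64981840e+02] [ 18.   -2.5 -24.6  -0.  -68.  -93. ]
[   0   32  150  198 9972] [ 0.485 -0.274] ang -14.6 len 0.263 wid 0.0583
[236 121  17  72 567] [ 0.448 -0.074] ang 22.3 len 0.085 wid 0.0027
[267 122  22  71 568] [ 0.439 -0.037] ang 3.8 len 0.085 wid 0.0027
[ 373  161   55   69 1408] [0.449 0.115] ang 8.8 len 0.088 wid 0.0203
[483 197  18  33 443] [0.44  0.237] ang 20.3 len 0.044 wid 0.0048
```

View pics/w3.png

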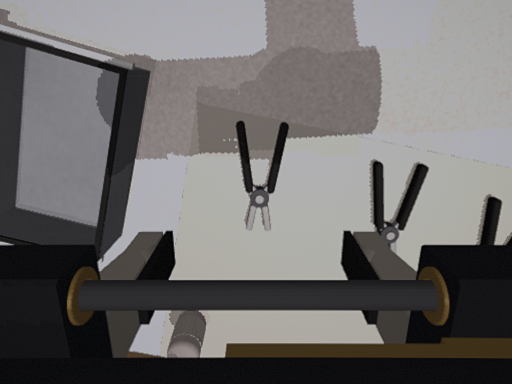

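Pliers A is centred: handles at (243,157) and (279,158), pivot (260,199). Pliers B is at (390,235), and C is at the right edge (487,215). I'll descend and squeeze A.

apply_moves --deltas '[{"fingers": 80, "delta_pos": [3, 2, 45], "angular": [0, 0, 2]}, {"fingers": 80, "delta_pos": [3, 2, 90], "angular": [0, 0, 2]}, {"fingers": 80, "delta_pos": [3, 2, 135], "angular": [0, 0, 2]}, {"fingers": 80, "delta_pos": [3, 2, 180], "angular": [0, 0, 2]}, {"fingers": 80, "delta_pos": [3, 2, 215], "angular": [0, 0, 2]}, {"fingers": 80, "delta_pos": [3, 2, 235], "angular": [0, 0, 2]}, {"fingers": 80, "delta_pos": [3, 2, 242], "angular": [0, 0, 2]}, {"fingers": 80, "delta_pos": [3, 2, 242], "angular": [0, 0, 2]}, {"fingers": 40, "delta_pos": [3, 2, 242], "angular": [0, 0, 2]}, {"fingers": 20, "delta_pos": [3, 2, 242], "angular": [0, 0, 2]}]'

```text
clock: 6.2
tool_pos: [0.4398, -0.0567, 0.0076]
orientation: [180.0, 0.1, -167.1]
force: [0.1, -0.2, 0.2]
opening: 0.0688
gripper_force: 0.0
```

apply_moves --deltas '[{"fingers": 15, "delta_pos": [0, 0, 0], "angular": [0, 0, 0]}, {"fingers": 15, "delta_pos": [0, 0, 0], "angular": [0, 0, 0]}, {"fingers": 15, "delta_pos": [0, 0, 0], "angular": [0, 0, 0]}, {"fingers": 15, "delta_pos": [0, 0, 0], "angular": [0, 0, 0]}, {"fingers": 15, "delta_pos": [0, 0, 0], "angular": [0, 0, 0]}]'

```text
clock: 6.7
tool_pos: [0.4394, -0.0564, 0.0073]
orientation: [180.0, 0.1, -167.0]
force: [-1.2, 1.3, 6.9]
opening: 0.0527
gripper_force: 29.5
```

Opening held at 52.7 mm against the full grip, so A is seized and goes to the tray. I'll locate the tray from both fixed views while lifting.

apply_moves --deltas '[{"fingers": 15, "delta_pos": [0, 0, -10], "angular": [0, 0, 0]}, {"fingers": 15, "delta_pos": [0, 0, -30], "angular": [0, 0, 0]}, {"fingers": 15, "delta_pos": [0, 0, -60], "angular": [0, 0, 0]}, {"fingers": 15, "delta_pos": [0, 0, -90], "angular": [0, 0, 0]}, {"fingers": 15, "delta_pos": [0, 0, -110], "angular": [0, 0, 0]}, {"fingers": 15, "delta_pos": [0, 0, -110], "angular": [0, 0, 0]}]'

```text
clock: 7.3
tool_pos: [0.4405, -0.0563, 0.1198]
orientation: [180.0, 0.3, -167.0]
force: [0.3, 0.0, -0.9]
opening: 0.0531
gripper_force: 29.6
```

```bash
python3 - <<'E'
from h import *
for n,f,z in(('scene','s0.png',.0),('side','d0.png',.0)):
    a=cv2.imread('pics/'+f); hsv=cv2.cvtColor(a,cv2.COLOR_BGR2HSV)
    m=cv2.inRange(hsv,(8,60,60),(30,255,255))
    roi=np.zeros_like(m)
    if n=='scene': roi[140:235,315:425]=255
    else: roi[262:340,165:275]=255
    m=cv2.morphologyEx(m&roi,cv2.MORPH_CLOSE,np.ones((5,5)))
    c=max(cv2.findContours(m,0,2)[0],key=cv2.contourArea); h=cv2.convexHull(c)
    q=cv2.approxPolyDP(h,6,True)[:,0]; 
    print(n,q.tolist(),'rim',px2plane(n,q,.032)[:,:2].round(3).tolist())
print(ctrl.get_obs()['tool_pos'],ctrl.get_obs()['opening'])
E
```

```text
scene [[374, 155], [415, 203], [365, 225], [327, 173]] rim [[0.376, 0.511], [0.593, 0.515], [0.617, 0.339], [0.404, 0.335]]
side [[195, 268], [265, 281], [254, 336], [178, 339], [177, 314]] rim [[0.594, 0.361], [0.376, 0.355], [0.367, 0.526], [0.56, 0.581], [0.589, 0.516]]
[ 0.44051565 -0.05628346  0.11980723] 0.053091050826711
```

apply_moves --deltas '[{"fingers": 15, "delta_pos": [-7, 25, 0], "angular": [0, 0, 0]}, {"fingers": 15, "delta_pos": [-17, 68, 0], "angular": [0, 0, 1]}, {"fingers": 15, "delta_pos": [-28, 112, 0], "angular": [0, 0, 2]}, {"fingers": 15, "delta_pos": [-39, 156, 0], "angular": [0, 0, 3]}, {"fingers": 15, "delta_pos": [-50, 200, 0], "angular": [0, 0, 4]}, {"fingers": 15, "delta_pos": [-61, 244, 0], "angular": [0, 0, 5]}, {"fingers": 15, "delta_pos": [-72, 288, 0], "angular": [0, 0, 5]}, {"fingers": 15, "delta_pos": [-83, 332, 0], "angular": [0, 0, 5]}, {"fingers": 15, "delta_pos": [-94, 376, 0], "angular": [0, 0, 5]}, {"fingers": 15, "delta_pos": [-105, 420, 0], "angular": [0, 0, 5]}]'

```text
clock: 8.3
tool_pos: [0.446, 0.3774, 0.1156]
orientation: [-179.9, -0.1, -172.0]
force: [1.4, -0.4, -1.2]
opening: 0.0528
gripper_force: 29.6
```

apply_moves --deltas '[{"fingers": 15, "delta_pos": [-8, 30, 0], "angular": [0, 0, 0]}, {"fingers": 15, "delta_pos": [-15, 46, 0], "angular": [0, 0, 0]}, {"fingers": 15, "delta_pos": [-15, 46, 0], "angular": [0, 0, 0]}, {"fingers": 15, "delta_pos": [-15, 46, 0], "angular": [0, 0, 0]}]'

```text
clock: 8.7
tool_pos: [0.4547, 0.4231, 0.1152]
orientation: [-179.9, -0.1, -172.0]
force: [0.1, 0.4, -3.0]
opening: 0.0527
gripper_force: 29.6
```

```bash
python3 - <<'E'
from h import *
w,o=snap('wrist','w4.png'); print(o['tool_pos'],o['orientation'],o['joint_pos'].round(1),o['opening'])
E
```

```text
[0.45471311 0.42312728 0.11515929] [-1.79894349e+02 -1.11928206e-01 -1.72031681e+02] [  60.9   20.8  -14.5   -0.   -54.8 -142.9] 0.0527431263736407
```

View pics/w4.png

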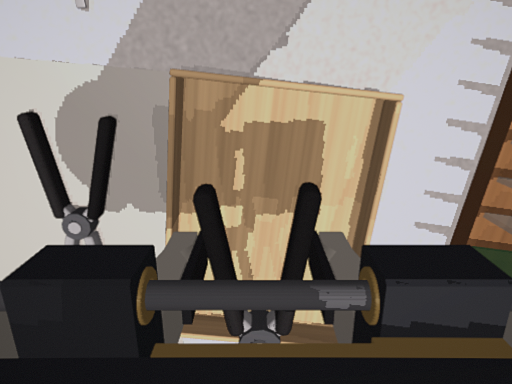

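The seized pair hangs over the tray, whose robot-side rim runs (172,72)–(402,97). Pliers C is at left, with its pivot at (77,227) and handle tips at (29,117) and (106,121).

```bash
python3 - <<'E'
from h import *
o=ctrl.get_obs()
print(px2plane('wrist',[(172,72),(402,97),(170,240),(370,240),(190,320)],.032,o)[:,:2].round(3).tolist())
print(px2plane('wrist',[(77,227),(29,117),(106,121)],.018,o)[:,:2].round(3).tolist())
print(px2plane('wrist',[(205,190),(310,190),(258,340)],.12,o)[:,:2].round(3).tolist())
E
```

```text
[[0.376, 0.352], [0.371, 0.51], [0.502, 0.358], [0.48, 0.514], [0.576, 0.379]]
[[0.508, 0.278], [0.423, 0.245], [0.418, 0.302]]
[[0.426, 0.392], [0.419, 0.441], [0.509, 0.429]]
```

apply_moves --deltas '[{"fingers": 15, "delta_pos": [0, 0, 40], "angular": [0, 0, 0]}, {"fingers": 15, "delta_pos": [0, 0, 80], "angular": [0, 0, 0]}, {"fingers": 15, "delta_pos": [0, 0, 97], "angular": [0, 0, 0]}, {"fingers": 15, "delta_pos": [0, 0, 99], "angular": [0, 0, 0]}, {"fingers": 68, "delta_pos": [0, 0, 99], "angular": [0, 0, 0]}, {"fingers": 68, "delta_pos": [0, 0, 99], "angular": [0, 0, 0]}, {"fingers": 68, "delta_pos": [0, 0, 99], "angular": [0, 0, 0]}, {"fingers": 68, "delta_pos": [0, 0, 60], "angular": [0, 0, 0]}, {"fingers": 80, "delta_pos": [0, 0, 10], "angular": [0, 0, 0]}, {"fingers": 80, "delta_pos": [0, 0, 0], "angular": [0, 0, 0]}]'

```text
clock: 9.75
tool_pos: [0.4579, 0.4268, 0.1241]
orientation: [179.6, 0.5, -172.0]
force: [0.1, 0.4, -0.2]
opening: 0.0773
gripper_force: 0.0
```

apply_moves --deltas '[{"fingers": 87, "delta_pos": [0, 0, -45], "angular": [0, 0, 0]}, {"fingers": 87, "delta_pos": [5, -30, -80], "angular": [0, 0, 1]}, {"fingers": 87, "delta_pos": [12, -70, -110], "angular": [0, 0, 3]}, {"fingers": 87, "delta_pos": [20, -110, -130], "angular": [0, 0, 5]}, {"fingers": 87, "delta_pos": [26, -146, -130], "angular": [0, 0, 5]}, {"fingers": 87, "delta_pos": [26, -146, -130], "angular": [0, 0, 5]}, {"fingers": 87, "delta_pos": [26, -146, -130], "angular": [0, 0, 5]}]'

```text
clock: 10.45
tool_pos: [0.4503, 0.2752, 0.2483]
orientation: [179.8, 0.1, -177.1]
force: [-0.7, -0.4, 0.6]
opening: 0.087
gripper_force: 0.0
```

```bash
python3 - <<'E'
from h import *
w,o=snap('wrist','w5.png'); print(o['tool_pos'],o['orientation'],o['joint_pos'].round(1))
pliers(o,w)
E
```

```text
[0.45027413 0.27518665 0.24826673] [ 1.79846401e+02  1.35365184e-01 -1.77105449e+02] [  52.7    5.7  -16.     0.   -68.1 -139.9]
[134 106  25 108 882] [0.452 0.141] ang 2.8 len 0.129 wid 0.0038
[ 88 113  50  70 847] [0.453 0.102] ang 23.0 len 0.085 wid 0.0044
[265 123  20  71 563] [0.455 0.294] ang -7.0 len 0.086 wid 0.0027
[225 125  27  70 585] [0.459 0.251] ang 17.4 len 0.086 wid 0.0028
[ 354  131   56   99 1521] [0.464 0.422] ang 2.2 len 0.123 wid 0.0193
```

apply_moves --deltas '[{"fingers": 84, "delta_pos": [-1, -3, 45], "angular": [0, 0, -2]}, {"fingers": 84, "delta_pos": [-1, -3, 90], "angular": [0, 0, -2]}, {"fingers": 84, "delta_pos": [-1, -3, 135], "angular": [0, 0, -2]}, {"fingers": 84, "delta_pos": [-1, -3, 180], "angular": [0, 0, -2]}, {"fingers": 84, "delta_pos": [-1, -3, 215], "angular": [0, 0, -2]}, {"fingers": 84, "delta_pos": [-1, -3, 236], "angular": [0, 0, -2]}, {"fingers": 84, "delta_pos": [-1, -3, 244], "angular": [0, 0, -2]}, {"fingers": 84, "delta_pos": [-1, -3, 244], "angular": [0, 0, -2]}, {"fingers": 50, "delta_pos": [-1, -3, 244], "angular": [0, 0, -2]}, {"fingers": 15, "delta_pos": [-1, -3, 244], "angular": [0, 0, -2]}]'

```text
clock: 11.5
tool_pos: [0.4516, 0.2736, 0.0032]
orientation: [179.9, 0.1, -175.0]
force: [-0.7, 0.1, 0.3]
opening: 0.0734
gripper_force: 0.0
```

apply_moves --deltas '[{"fingers": 15, "delta_pos": [0, 0, 0], "angular": [0, 0, 0]}, {"fingers": 15, "delta_pos": [0, 0, 0], "angular": [0, 0, 0]}, {"fingers": 15, "delta_pos": [0, 0, 0], "angular": [0, 0, 0]}, {"fingers": 15, "delta_pos": [0, 0, 0], "angular": [0, 0, 0]}, {"fingers": 15, "delta_pos": [0, 0, 0], "angular": [0, 0, 0]}, {"fingers": 15, "delta_pos": [0, 0, 0], "angular": [0, 0, 0]}]'

```text
clock: 12.1
tool_pos: [0.4514, 0.273, 0.003]
orientation: [180.0, 0.0, -175.0]
force: [-1.4, 0.9, 6.8]
opening: 0.0313
gripper_force: 30.0
```

Opening is 31.3 mm, so C closed and is free. I'll carry it to the well.

apply_moves --deltas '[{"fingers": 15, "delta_pos": [0, 0, -15], "angular": [0, 0, 0]}, {"fingers": 15, "delta_pos": [0, 0, -50], "angular": [0, 0, 0]}, {"fingers": 15, "delta_pos": [0, -20, -90], "angular": [0, 0, 0]}, {"fingers": 15, "delta_pos": [4, -60, -107], "angular": [0, 0, 1]}, {"fingers": 15, "delta_pos": [9, -105, -107], "angular": [0, 0, 2]}, {"fingers": 15, "delta_pos": [13, -150, -107], "angular": [0, 0, 3]}, {"fingers": 15, "delta_pos": [17, -195, -107], "angular": [0, 0, 4]}, {"fingers": 15, "delta_pos": [21, -240, -107], "angular": [0, 0, 5]}, {"fingers": 15, "delta_pos": [25, -285, -107], "angular": [0, 0, 6]}, {"fingers": 15, "delta_pos": [29, -330, -107], "angular": [0, 0, 6.5]}]'

```text
clock: 13.1
tool_pos: [0.4499, -0.0604, 0.1094]
orientation: [180.0, -0.0, 178.4]
force: [0.9, -0.7, -1.8]
opening: 0.0311
gripper_force: 30.0
```

apply_moves --deltas '[{"fingers": 15, "delta_pos": [0, -45, 0], "angular": [0, 0, 0]}, {"fingers": 15, "delta_pos": [-1, -90, 0], "angular": [0, 0, 0]}, {"fingers": 15, "delta_pos": [-2, -135, 0], "angular": [0, 0, 0]}, {"fingers": 15, "delta_pos": [-3, -180, 0], "angular": [0, 0, 0]}, {"fingers": 15, "delta_pos": [-4, -198, 0], "angular": [0, 0, 0]}, {"fingers": 15, "delta_pos": [-4, -198, 0], "angular": [0, 0, 0]}, {"fingers": 15, "delta_pos": [-4, -198, 0], "angular": [0, 0, 0]}]'

```text
clock: 13.8
tool_pos: [0.4485, -0.2569, 0.1088]
orientation: [180.0, -0.1, 178.4]
force: [-0.7, -0.9, -1.1]
opening: 0.0315
gripper_force: 30.0
```

apply_moves --deltas '[{"fingers": 15, "delta_pos": [0, 0, 40], "angular": [0, 0, 0]}, {"fingers": 15, "delta_pos": [0, 0, 70], "angular": [0, 0, 0]}, {"fingers": 15, "delta_pos": [0, 0, 81], "angular": [0, 0, 0]}, {"fingers": 15, "delta_pos": [0, 0, 81], "angular": [0, 0, 0]}, {"fingers": 42, "delta_pos": [0, 0, 81], "angular": [0, 0, 0]}, {"fingers": 42, "delta_pos": [0, 0, 81], "angular": [0, 0, 0]}, {"fingers": 42, "delta_pos": [0, 0, 81], "angular": [0, 0, 0]}, {"fingers": 42, "delta_pos": [0, 0, 50], "angular": [0, 0, 0]}, {"fingers": 42, "delta_pos": [0, 0, 0], "angular": [0, 0, 0]}, {"fingers": 80, "delta_pos": [0, 0, -50], "angular": [0, 0, 0]}]'

```text
clock: 14.8
tool_pos: [0.449, -0.2567, 0.1617]
orientation: [-180.0, -0.0, 178.5]
force: [1.3, -0.8, -0.2]
opening: 0.0462
gripper_force: 0.0
```

apply_moves --deltas '[{"fingers": 87, "delta_pos": [0, 30, -30], "angular": [0, 0, -2]}, {"fingers": 87, "delta_pos": [2, 75, -60], "angular": [0, 0, -4]}, {"fingers": 87, "delta_pos": [4, 120, -88], "angular": [0, 0, -6]}, {"fingers": 87, "delta_pos": [6, 165, -88], "angular": [0, 0, -8]}, {"fingers": 87, "delta_pos": [8, 210, -88], "angular": [0, 0, -10]}, {"fingers": 87, "delta_pos": [10, 255, -88], "angular": [0, 0, -12]}, {"fingers": 87, "delta_pos": [12, 300, -88], "angular": [0, 0, -12]}, {"fingers": 87, "delta_pos": [12, 345, -88], "angular": [0, 0, -12]}, {"fingers": 87, "delta_pos": [12, 375, -88], "angular": [0, 0, -12]}, {"fingers": 87, "delta_pos": [12, 375, -88], "angular": [0, 0, -12]}]'

```text
clock: 15.8
tool_pos: [0.4478, 0.1216, 0.2485]
orientation: [179.9, 0.1, -169.3]
force: [0.3, -0.5, 0.1]
opening: 0.0869
gripper_force: 0.0
```

```bash
python3 - <<'E'
from h import *
w,o=snap('wrist','w6.png'); print(o['tool_pos'],o['orientation'],o['joint_pos'].round(1))
pliers(o,w)
a,_=snap('scene'); b=cv2.imread('pics/s0.png')
cv2.imwrite('pics/c1.png',cv2.resize(cv2.cvtColor(a,cv2.COLOR_RGB2BGR)[140:310,20:430],None,fx=1.9,fy=1.9,interpolation=cv2.INTER_CUBIC))
E
```

```text
[0.44775047 0.12159803 0.24850201] [ 1.79936737e+02  1.11641275e-01 -1.69346627e+02] [  39.6   -0.8  -22.8   -0.   -67.9 -119. ]
[417   0  26  15 319] [0.266 0.265] ang -76.1 len 0.025 wid 0.0035
[ 227  117   55   73 1245] [0.45  0.117] ang 12.8 len 0.085 wid 0.02
[429 131  40  99 490] [0.439 0.35 ] ang 2.4 len 0.124 wid 0.003
[471 174  18  56 771] [0.458 0.398] ang 18.8 len 0.074 wid 0.0048
[493 190  19  40 384] [0.469 0.435] ang 10.2 len 0.052 wid 0.0046
```

View pics/c1.png

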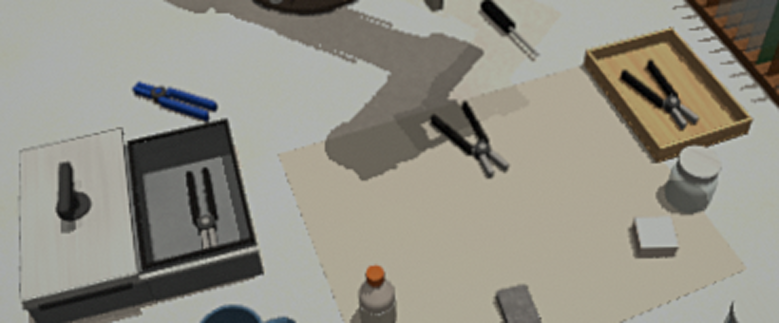

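C lies shut in the well (205,210), A lies in the tray (665,95), and B is still at (475,140). I'll grasp B.

apply_moves --deltas '[{"fingers": 84, "delta_pos": [5, -5, 45], "angular": [0, 0, -2]}, {"fingers": 84, "delta_pos": [5, -5, 90], "angular": [0, 0, -2]}, {"fingers": 84, "delta_pos": [5, -5, 135], "angular": [0, 0, -2]}, {"fingers": 84, "delta_pos": [5, -5, 180], "angular": [0, 0, -2]}, {"fingers": 84, "delta_pos": [5, -5, 215], "angular": [0, 0, -2]}, {"fingers": 84, "delta_pos": [5, -5, 236], "angular": [0, 0, -2]}, {"fingers": 84, "delta_pos": [5, -5, 243], "angular": [0, 0, -2]}, {"fingers": 84, "delta_pos": [5, -5, 243], "angular": [0, 0, -2]}, {"fingers": 50, "delta_pos": [5, -5, 243], "angular": [0, 0, -2]}, {"fingers": 15, "delta_pos": [5, -5, 243], "angular": [0, 0, -2]}]'

```text
clock: 16.9
tool_pos: [0.4445, 0.1132, 0.0059]
orientation: [179.9, 0.1, -167.5]
force: [0.9, 0.5, -0.1]
opening: 0.0733
gripper_force: 0.0
```

apply_moves --deltas '[{"fingers": 15, "delta_pos": [0, 0, 0], "angular": [0, 0, 0]}, {"fingers": 15, "delta_pos": [0, 0, 0], "angular": [0, 0, 0]}, {"fingers": 15, "delta_pos": [0, 0, 0], "angular": [0, 0, 0]}, {"fingers": 15, "delta_pos": [0, 0, 0], "angular": [0, 0, 0]}, {"fingers": 15, "delta_pos": [0, 0, 0], "angular": [0, 0, 0]}, {"fingers": 15, "delta_pos": [0, 0, 0], "angular": [0, 0, 0]}]'

```text
clock: 17.5
tool_pos: [0.444, 0.1133, 0.0054]
orientation: [180.0, 0.1, -167.5]
force: [-2.2, 1.7, 7.8]
opening: 0.0555
gripper_force: 29.3
```

B holds 55.5 mm against the full grip, so it's seized and goes to the tray.

apply_moves --deltas '[{"fingers": 15, "delta_pos": [0, 0, -15], "angular": [0, 0, 0]}, {"fingers": 15, "delta_pos": [0, 0, -50], "angular": [0, 0, 0]}, {"fingers": 15, "delta_pos": [-5, 20, -90], "angular": [0, 0, 0]}, {"fingers": 15, "delta_pos": [-16, 62, -110], "angular": [0, 0, 1]}, {"fingers": 15, "delta_pos": [-27, 105, -110], "angular": [0, 0, 2]}, {"fingers": 15, "delta_pos": [-38, 148, -110], "angular": [0, 0, 3]}, {"fingers": 15, "delta_pos": [-49, 190, -110], "angular": [0, 0, 4]}, {"fingers": 15, "delta_pos": [-60, 232, -110], "angular": [0, 0, 4.5]}, {"fingers": 15, "delta_pos": [-71, 272, -110], "angular": [0, 0, 4.5]}, {"fingers": 15, "delta_pos": [-79, 303, -110], "angular": [0, 0, 4.5]}]'

```text
clock: 18.5
tool_pos: [0.4548, 0.4277, 0.114]
orientation: [-180.0, -0.0, -172.0]
force: [-0.4, 0.5, -2.6]
opening: 0.0554
gripper_force: 29.5
```

apply_moves --deltas '[{"fingers": 15, "delta_pos": [0, 0, 0], "angular": [0, 0, 0]}, {"fingers": 15, "delta_pos": [0, 0, 0], "angular": [0, 0, 0]}, {"fingers": 15, "delta_pos": [0, 0, 40], "angular": [0, 0, 0]}, {"fingers": 15, "delta_pos": [0, 0, 70], "angular": [0, 0, 0]}, {"fingers": 15, "delta_pos": [0, 0, 77], "angular": [0, 0, 0]}, {"fingers": 15, "delta_pos": [0, 0, 77], "angular": [0, 0, 0]}]'

```text
clock: 19.1
tool_pos: [0.455, 0.4241, 0.0368]
orientation: [-179.9, -0.1, -172.1]
force: [0.2, 0.6, -1.6]
opening: 0.0549
gripper_force: 29.5
```

apply_moves --deltas '[{"fingers": 70, "delta_pos": [0, 0, 0], "angular": [0, 0, 0]}, {"fingers": 70, "delta_pos": [0, 0, 0], "angular": [0, 0, 0]}, {"fingers": 70, "delta_pos": [0, 0, 0], "angular": [0, 0, 0]}, {"fingers": 70, "delta_pos": [0, 0, -40], "angular": [0, 0, 0]}, {"fingers": 70, "delta_pos": [0, 0, -90], "angular": [0, 0, 0]}, {"fingers": 70, "delta_pos": [10, -45, -140], "angular": [0, 0, 0]}, {"fingers": 70, "delta_pos": [14, -95, -180], "angular": [0, 0, 0]}, {"fingers": 70, "delta_pos": [20, -140, -190], "angular": [0, 0, 0]}, {"fingers": 70, "delta_pos": [26, -185, -200], "angular": [0, 0, 0]}, {"fingers": 70, "delta_pos": [32, -230, -200], "angular": [0, 0, 0]}]'

```text
clock: 20.1
tool_pos: [0.4558, 0.2094, 0.239]
orientation: [179.8, 0.3, -172.0]
force: [0.7, 0.7, 0.4]
opening: 0.0702
gripper_force: 0.0
```

```bash
python3 - <<'E'
from h import *
a,o=snap('scene'); print(o['tool_pos'],o['orientation'])
cv2.imwrite('pics/c2.png',cv2.resize(cv2.cvtColor(a,cv2.COLOR_RGB2BGR)[140:330,20:430],None,fx=1.9,fy=1.9,interpolation=cv2.INTER_CUBIC))
E
```

```text
[0.45582337 0.20943183 0.23901086] [ 179.83935409    0.25483265 -171.98051341]
```

View pics/c2.png

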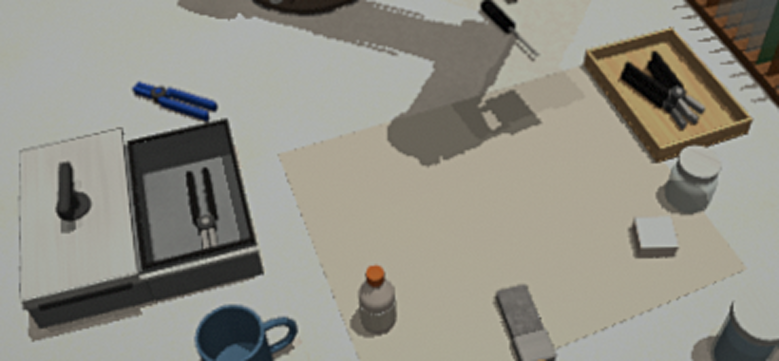

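The tray holds both seized pairs (660,90), the well holds C (203,205), nothing else is left on the mat, and the bystanders are upright. I'll go back to the tee with the hand flipped half a turn, so the later clockwise turn stays in range.

apply_moves --deltas '[{"fingers": 70, "delta_pos": [3, -46, 0], "angular": [0, 0, -8]}, {"fingers": 70, "delta_pos": [7, -92, 0], "angular": [0, 0, -16]}, {"fingers": 70, "delta_pos": [10, -138, 0], "angular": [0, 0, -24]}, {"fingers": 70, "delta_pos": [14, -184, 0], "angular": [0, 0, -32]}, {"fingers": 70, "delta_pos": [17, -230, 0], "angular": [0, 0, -40]}, {"fingers": 70, "delta_pos": [20, -276, 0], "angular": [0, 0, -48]}, {"fingers": 70, "delta_pos": [24, -322, 0], "angular": [0, 0, -56]}, {"fingers": 70, "delta_pos": [27, -368, 0], "angular": [0, 0, -64]}, {"fingers": 70, "delta_pos": [31, -414, 0], "angular": [0, 0, -72]}, {"fingers": 70, "delta_pos": [35, -460, 0], "angular": [0, 0, -80]}]'

```text
clock: 21.15
tool_pos: [0.4834, -0.2242, 0.2373]
orientation: [-179.9, 0.0, -96.8]
force: [1.7, 0.2, 0.2]
opening: 0.0701
gripper_force: 0.0
```

apply_moves --deltas '[{"fingers": 60, "delta_pos": [0, 0, 0], "angular": [0, 0, -8]}, {"fingers": 60, "delta_pos": [0, 0, 0], "angular": [0, 0, -16]}, {"fingers": 60, "delta_pos": [0, 0, 0], "angular": [0, 0, -24]}, {"fingers": 60, "delta_pos": [0, 0, 0], "angular": [0, 0, -32]}, {"fingers": 60, "delta_pos": [0, 0, 0], "angular": [0, 0, -40]}, {"fingers": 60, "delta_pos": [0, 0, 0], "angular": [0, 0, -48]}, {"fingers": 60, "delta_pos": [0, 0, 0], "angular": [0, 0, -56]}, {"fingers": 60, "delta_pos": [0, 0, 0], "angular": [0, 0, -64]}, {"fingers": 60, "delta_pos": [0, 0, 0], "angular": [0, 0, -72]}, {"fingers": 60, "delta_pos": [0, 0, 0], "angular": [0, 0, -80]}]'

```text
clock: 22.15
tool_pos: [0.4835, -0.2224, 0.237]
orientation: [-180.0, -0.1, -16.8]
force: [0.1, -0.2, -0.4]
opening: 0.0603
gripper_force: 0.0
```

```bash
python3 - <<'E'
from h import *
w,o=snap('wrist','w7.png'); print(o['tool_pos'],o['orientation'],o['joint_pos'].round(1))
print('bar', w2px('wrist',[[.446,-.4075,.13],[.524,-.411,.13]],o).round())
E
```

```text
[ 0.48350815 -0.22243607  0.23703693] [-1.79982507e+02 -9.61314558e-02 -1.67878071e+01] [ -3.6   6.6 -16.4   0.  -66.9  76.8]
bar [[490. 165.]
 [486.  65.]]
```

View pics/w7.png

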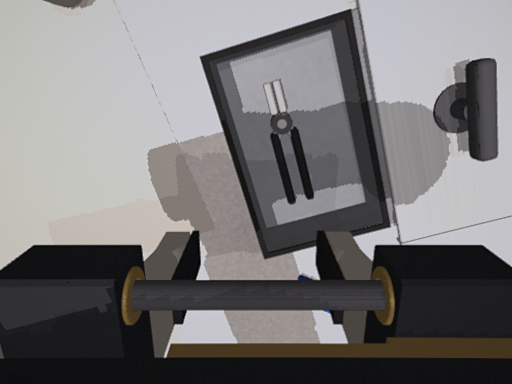

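C lies shut in the well, with its pivot at (281,124) and handles parallel. The T-bar is at (482,109). I'll descend on the tee.

apply_moves --deltas '[{"fingers": 50, "delta_pos": [14, 45, 0], "angular": [0, 0, -5]}, {"fingers": 50, "delta_pos": [28, 90, 0], "angular": [0, 0, -10]}, {"fingers": 50, "delta_pos": [42, 135, 0], "angular": [0, 0, -15.3]}, {"fingers": 50, "delta_pos": [56, 178, 0], "angular": [0, 0, -15.3]}, {"fingers": 50, "delta_pos": [56, 178, 30], "angular": [0, 0, -15.3]}, {"fingers": 50, "delta_pos": [56, 178, 70], "angular": [0, 0, -15.3]}, {"fingers": 50, "delta_pos": [56, 178, 110], "angular": [0, 0, -15.3]}, {"fingers": 50, "delta_pos": [56, 178, 132], "angular": [0, 0, -15.3]}, {"fingers": 50, "delta_pos": [56, 178, 132], "angular": [0, 0, -15.3]}, {"fingers": 10, "delta_pos": [56, 178, 132], "angular": [0, 0, -15.3]}]'

```text
clock: 23.2
tool_pos: [0.485, -0.4095, 0.1051]
orientation: [180.0, -0.0, -1.9]
force: [0.8, -0.3, 0.1]
opening: 0.0463
gripper_force: 0.0
```

apply_moves --deltas '[{"fingers": 0, "delta_pos": [0, 0, 0], "angular": [0, 0, 0]}, {"fingers": 0, "delta_pos": [0, 0, 0], "angular": [0, 0, 0]}, {"fingers": 0, "delta_pos": [0, 0, 0], "angular": [0, 0, 0]}, {"fingers": 0, "delta_pos": [0, 0, 0], "angular": [0, 0, 0]}]'

```text
clock: 23.6
tool_pos: [0.4849, -0.4091, 0.1049]
orientation: [180.0, -0.1, -1.8]
force: [0.1, 2.0, 4.5]
opening: 0.0162
gripper_force: 30.1
```

apply_moves --deltas '[{"fingers": 0, "delta_pos": [0, -10, 0], "angular": [0, 0, 0]}, {"fingers": 0, "delta_pos": [0, -28, 0], "angular": [0, 0, 0]}, {"fingers": 0, "delta_pos": [0, -48, 0], "angular": [0, 0, 0]}, {"fingers": 0, "delta_pos": [0, -68, 0], "angular": [0, 0, 0]}, {"fingers": 0, "delta_pos": [0, -88, 0], "angular": [0, 0, 0]}, {"fingers": 0, "delta_pos": [0, -108, 0], "angular": [0, 0, 0]}, {"fingers": 0, "delta_pos": [0, -122, 0], "angular": [0, 0, 0]}, {"fingers": 0, "delta_pos": [0, -132, 0], "angular": [0, 0, 0]}, {"fingers": 0, "delta_pos": [0, -137, 0], "angular": [0, 0, 0]}, {"fingers": 0, "delta_pos": [0, -137, 0], "angular": [0, 0, 0]}]'

```text
clock: 24.6
tool_pos: [0.4869, -0.2712, 0.1047]
orientation: [-180.0, 0.2, -1.8]
force: [-7.9, 2.1, 10.6]
opening: 0.0169
gripper_force: 29.9
```

apply_moves --deltas '[{"fingers": 0, "delta_pos": [0, -2, 0], "angular": [0, 0, 0]}, {"fingers": 0, "delta_pos": [0, -4, 0], "angular": [0, 0, 0]}, {"fingers": 0, "delta_pos": [0, -4, 0], "angular": [0, 0, 0]}]'

```text
clock: 24.9
tool_pos: [0.4869, -0.2688, 0.1048]
orientation: [179.9, 0.2, -1.8]
force: [-7.7, -6.3, 8.1]
opening: 0.0162
gripper_force: 30.0
```

apply_moves --deltas '[{"fingers": 0, "delta_pos": [0, -2, 0], "angular": [0, 0, 0]}, {"fingers": 0, "delta_pos": [0, -3, 0], "angular": [0, 0, 0]}, {"fingers": 0, "delta_pos": [0, -3, 0], "angular": [0, 0, 0]}]'

```text
clock: 25.2
tool_pos: [0.4869, -0.2683, 0.1048]
orientation: [179.7, 0.2, -1.8]
force: [-7.0, -21.4, 3.4]
opening: 0.0163
gripper_force: 30.0
```

The hatch is at its shut stop. Now I'll turn the tee clockwise, following it down 4 mm.

apply_moves --deltas '[{"fingers": 0, "delta_pos": [0, 3, 0], "angular": [0, 0, 4]}, {"fingers": 0, "delta_pos": [0, 3, 0.5], "angular": [0, 0, 12]}, {"fingers": 0, "delta_pos": [0, 3, 1], "angular": [0, 0, 20]}, {"fingers": 0, "delta_pos": [0, 3, 1], "angular": [0, 0, 28]}, {"fingers": 0, "delta_pos": [0, 3, 1.5], "angular": [0, 0, 36]}, {"fingers": 0, "delta_pos": [0, 3, 2], "angular": [0, 0, 44]}, {"fingers": 0, "delta_pos": [0, 3, 2], "angular": [0, 0, 52]}, {"fingers": 0, "delta_pos": [0, 3, 2.5], "angular": [0, 0, 60]}, {"fingers": 0, "delta_pos": [0, 3, 3], "angular": [0, 0, 68]}, {"fingers": 0, "delta_pos": [0, 3, 3], "angular": [0, 0, 68]}]'

```text
clock: 26.2
tool_pos: [0.4889, -0.2676, 0.1019]
orientation: [-180.0, -0.0, -70.1]
force: [-1.6, 2.4, 6.9]
opening: 0.0162
gripper_force: 30.0
```

apply_moves --deltas '[{"fingers": 0, "delta_pos": [0, 0, 0.5], "angular": [0, 0, 7]}, {"fingers": 0, "delta_pos": [0, 0, 1], "angular": [0, 0, 14]}, {"fingers": 0, "delta_pos": [0, 0, 1], "angular": [0, 0, 20]}, {"fingers": 0, "delta_pos": [0, 0, 1], "angular": [0, 0, 22]}, {"fingers": 0, "delta_pos": [0, 0, 1], "angular": [0, 0, 22]}, {"fingers": 0, "delta_pos": [0, 0, 1], "angular": [0, 0, 22]}]'

```text
clock: 26.8
tool_pos: [0.49, -0.2677, 0.101]
orientation: [-179.9, -0.0, -91.7]
force: [0.6, 2.0, 6.1]
opening: 0.0161
gripper_force: 30.0
```

```bash
python3 - <<'E'
from h import *
o=ctrl.get_obs(); print(o['tool_pos'],o['orientation'],o['moment'],o['joint_pos'].round(1))
E
```

```text
[ 0.48998513 -0.26773285  0.10101557] [-1.79868512e+02 -1.96907864e-02 -9.17081361e+01] [ 0.9372467  -0.14606191  0.18109363] [ -8.6  16.2 -23.7   0.  -50.    6.8]
```

apply_moves --deltas '[{"fingers": 50, "delta_pos": [0, 0, 0], "angular": [0, 0, 0]}, {"fingers": 50, "delta_pos": [0, 0, 0], "angular": [0, 0, 0]}, {"fingers": 50, "delta_pos": [0, 0, 0], "angular": [0, 0, 0]}, {"fingers": 50, "delta_pos": [0, 0, -30], "angular": [0, 0, 0]}, {"fingers": 50, "delta_pos": [0, 0, -75], "angular": [0, 0, 0]}, {"fingers": 50, "delta_pos": [0, 0, -120], "angular": [0, 0, 0]}, {"fingers": 50, "delta_pos": [0, 0, -150], "angular": [0, 0, 0]}, {"fingers": 50, "delta_pos": [0, 0, -150], "angular": [0, 0, 0]}]'

```text
clock: 27.6
tool_pos: [0.4909, -0.2689, 0.2549]
orientation: [-179.6, -0.1, -91.8]
force: [0.2, 1.0, -0.0]
opening: 0.05
gripper_force: 0.0
```

```bash
python3 - <<'E'
from h import *
w,o=snap('wrist'); a,_=snap('scene'); b,_=snap('side')
v=np.hstack([w,a]); cv2.imwrite('pics/f.png',cv2.resize(v,(800,300),interpolation=cv2.INTER_AREA)[:,:,::-1]); print(o['tool_pos'])
E
```

```text
[ 0.49093538 -0.26892351  0.25487447]
```

View pics/f.png

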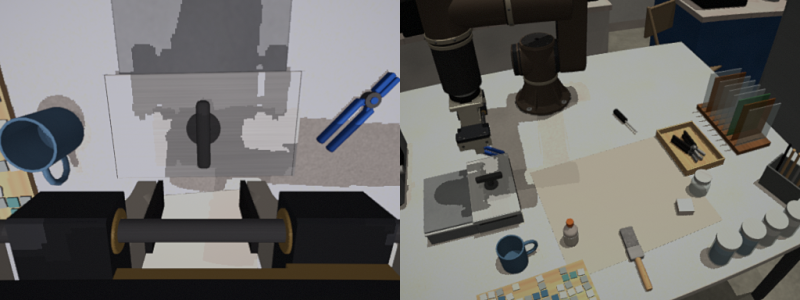

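The hatch is shut over the well, the bar at (203,134) is turned across it, both seized pairs are in the tray, and everything is upright. I'll hand in.

```bash
python3 -c "
from h import *
print(ctrl.close_job())"
```

```text
the job is handed in; nothing more can be done
None
```

The job is handed in, though no verdict came back: of the three pairs on the table, the one that closed lies shut in the well and the two seized ones are in the repair tray; the hatch is shut, the T-handle was turned 90° clockwise, and nothing was knocked over.

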